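# Turn the film drying drum to its loading position and lock it

## Task

Bring the film drying drum to its loading position: push its crossbars round with a fingertip, one after the other, until the red bar with the film clip stands straight up. Then press the lock lever's black thumb pad all the way down, so that its tooth drops into the notch of the drum's disc and holds the drum there while film is clipped on. Only push and press gently: grasp and lift nothing, do not shift the stand, and leave the reel, the film can and the loose clip beside it where they are.

Things in the scene. Friction and masses are not known exactly. Their poses are not given: they have to be found in the camera images.
- stand: Grey steel stand of the drying drum, 3 kg, loose on rubber feet: base 170 (x) x 180 (y) mm, its top 19 mm up, A-frames at front and back (x = -68 and +68 mm) up to 167 mm. Origin: centre of the underside. x axis: level along the drum's axle, from the front (robot's side) to the back; y to the left seen from the robot; z up. Axle 150 mm above the origin.
- drum (a joint): Turn of the drum about its axle, rad, endless. 0 (or any whole turn, 6.283 each) = red clip bar straight up; grows clockwise seen from the robot (the drum's top moves to the stand's -y, right). Stiff bearing: it stays where it is left and does not coast; about 2 N on a bar turns it.
- drum_middle (a point): Middle of the drum, on its axle, 150 mm above the worktop; axes as the stand's. Two rimless spiders of six flat spokes, 52 mm before and behind this point, carry six round crossbars (12 mm thick, 120 mm long, parallel to the axle, every 60 degrees, centre lines 90 mm from the axle; five light wood, one red). Open between the bars down to a 25 mm hub.
- clip_bar (a point): Middle of the red crossbar, on its centre line; its z axis points outward from the axle, its x axis along the bar. A steel film clip 52 mm long, 22 mm wide, 12 mm high lies on the bar's outer side over its front half (8 to 60 mm before the middle); the back half is bare.
- notch (a point): The V notch in the rim of the 76 mm aluminium disc on the front end of the axle, 87 mm before the drum's middle; the point lies on the rim, 38 mm from the axle, in line with the red bar.
- lock (a joint): Angle of the lock lever, rad: 0 = fully down and level; grows as its pad end rises, to 0.6. Stays where it is left; 3 to 6 N on the pad moves it. Its tooth enters the notch only with the red bar within about 10 degrees of straight up, and then pulls the drum true; otherwise it stops on the disc's rim at about 0.1 rad.
- lock_pad (a point): Middle of the top of the lock lever's black thumb pad (30 x 44 mm). The dark steel lever crosses the stand's front over the disc, pivot at stand (-87, 70, 200) mm, pad 190 mm from the pivot at its right end. With the lever home this point is at stand (-87, -120, 212) mm; raised, it is up to 107 mm higher.
- reel: Stainless spiral film reel, 66 mm across, 45 mm high, loose beside the stand's front right. Origin: centre of the underside. To be left alone.
- film_can: White film can with black lid, 34 mm across, 56 mm high, loose beside the stand's front left. Origin: centre of the underside. To be left alone.
- film_clip: Loose stainless film clip, 22 x 52 x 12 mm, lying before the stand. Origin: centre of the underside. To be left alone.

How it is judged:
By the outcome, as a careful person would: the job done as asked, in the order asked, and still so for the second after the job is handed in, with the robot touching nothing.
It also fails if it takes over 61 s, if anything falls off the work surface, if the arm or the gripper's body presses on something with over 40 N, if the wrist force passes 120 N, or if a joint passes its speed limit or range.

## Robot

A 6-joint arm with a two-finger parallel gripper is mounted at the origin on a cart in front of the work surface, level with it; the furniture and walls round the work are solid. World frame = base frame: x ahead of the robot, y to its left, z up, the work surface at z = 0. Lengths are in m, angles in rad, forces in N, time in s.
With the tool pointing down it reaches from about 0.35 to 0.85 m from the base axis. Payload 8.1 kg.
Tool frame: the origin (TCP) lies between the finger pads; the fingertips stand 14 mm ahead of it and the grasp point (between the pads) lies 5 mm behind it (robot.tip_reach is the z of the fingertips in the tool frame, in m); z points along the fingers, y is the line along which they close (so a half turn about z gives the same grasp; the last joint's range is limited). The gripper opens to 93 mm and grips with 3 to 60 N. Pads are 15 mm wide; open, the fingers measure 128 mm over their backs; the gripper's body (75 mm by 188 mm) begins 65 mm behind the grasp point.
Start: joints at [1.261, 0.13, 1.488, -0, 1.523, -0.085], TCP at [0.134, 0.585, 0.233] pointing down, gripper open.
Joint ranges: [-2.96, 2.96], [-0.89, 2.26], [0.02, 2.5], [-1.34, 4.48], [0, 2.73], [-2.66, 2.66]. Speed limits (rad/s): [2.39, 2.39, 2.79, 3.14, 3.14, 3.14].

## Interface

Orientations are given as a rotation vector (axis times angle).
In Python, from plant import robot gives the robot as it stands. The module is installed in compiled form; this text tells all that it offers.
- The arm moves only by the shell command python3 -m handwheel 'ROWS' [FORCE]. ROWS is JSON, a list of rows, each a list of 7 numbers: the closure, from -1 (fully open) to 1 (shut), then the shift along the tool's x, y, z each as a share of 100 cm, from -1 to 1, then the turn, a rotation vector about the tool's x, y, z each as a share of 180 degrees, from -1 to 1. In form: [[grip, tx, ty, tz, rx, ry, rz], ...]. A call has 1 to 20 rows; each row is the pose to reach, as a shift and turn from the pose commanded when the call began, along the tool's axes at that moment, turning the shorter way round; what a row does not reach only later rows make up. A row lasts 1/8 s, in which the tool goes at most 62.5 mm and 10.7 degrees, less where a joint would pass 70% of its speed; a pose out of reach is approached as far as the arm can. A call with a number of a shift or a turn outside -1 to 1 is refused whole. A call with a gripper value outside its range is refused whole. The fingers move at their own pace and stop on an object; FORCE is the grip in N (left out, the last holds). Time passes only in rows, so rows that repeat a pose let the fingers close. It gives the time, the measured TCP pose, the force, the opening and the grip force at its end, in the units of the state.
- robot.read_state(): the state, without advancing time (a new reading comes with each control period).
- robot.read_camera(name): name is "scene" or "side" or "wrist"; returns a dict with "frame" (420x560x3 uint8, red, green, blue), "fx", "fy", "cx", "cy" (pixels), "rvec" (rotation vector, rad) and "tvec" (3), from world to camera coordinates, as OpenCV has them; the wrist camera has in their place "T_tool_cam" (4x4, takes a point from camera to tool coordinates, whose origin is the TCP and whose axes are the flange's). Camera axes: x right, y down, z forward; pixel columns grow to the right and rows downward; lengths in m; the calibration is good to about 2 mm. The wrist camera is an equidistant fisheye: a pixel r from the principal point sees the ray r / f radians off the axis. A picture is of the moment at which its call begins: read the wrist's pose just before it. There is no depth.
- robot.close_job(): hands the job in; it is judged then, once.
Trained networks look in a picture, given as the dict that the camera call returned (one of the last four; its "shot" number tells which), for a name from the list of things; names that differ only in an ending like _2 or _b are one class to them, and where a whole thing is asked for, a point or a joint stands for the part that bears it (a point fixed in the world has none). Each returns a list of dicts, best first, with "conf" (0 to 1); they miss things now and then, are a little off and sometimes report something else, mostly with a low value. They report only what shows in the picture. A call takes as long as a camera call.
- robot.regions_of(picture, name): "mask" (420x560 bool, what is visible of it) and "rect" ([left, top, right, bottom] in pixels, round what is visible of it).
The state is a dict: "t": time; "q": joint angles; "dq": joint speeds; "joint_torque": joint torques, N m; "tool_pos": TCP position; "orientation": TCP orientation; "force": force on the tool from outside, world axes, zero at the start; "wrist_torque": the same for the moment, N m; "opening": finger opening in m; "gripper_force": force on a finger pad.
Only numpy, scipy, OpenCV 4.12 (cv2) and the standard library are available. Lean on these libraries where they do the work, as an engineer would, in place of code of your own. Each camera call takes 0.05 s, during which the arm holds its last target. There are 200 camera calls.

## Working session

There is one attempt and no reset: what is moved stays moved. The work goes in short steps, Python scripts to look and compute and a shell command to move; the robot and the scene stay as the last step left them, time stands still between calls to the robot, and variables do not carry over. Pictures are saved under pics/ and viewed, at most 10 in all, crops included, and the job is handed in when it is done.

```bash
mkdir -p pics; cat > h.py <<'E'
import numpy as np,cv2
from plant import robot
from scipy.spatial.transform import Rotation as R
def save(p,n): cv2.imwrite('pics/'+n,p['frame'][:,:,::-1])
def P(p):
    Rm=R.from_rotvec(np.array(p['rvec']).ravel()).as_matrix(); return Rm,np.array(p['tvec']).ravel(),np.array([[p['fx'],0,p['cx']],[0,p['fy'],p['cy']],[0,0,1]])
def proj(p,X):
    r,t,K=P(p); x=(np.atleast_2d(X)@r.T+t)@K.T; return x[:,:2]/x[:,2:]
def ray(p,uv):
    r,t,K=P(p); d=r.T@np.linalg.inv(K)@np.array([*uv,1.]); return -r.T@t,d/np.linalg.norm(d)
E
python3 - <<'E'
from h import *
s=robot.read_state();print({k:np.round(v,3) for k,v in s.items()})
for n in('scene','side'):
    p=robot.read_camera(n);save(p,n+'0.png')
    print(n,-P(p)[0].T@P(p)[1],P(p)[0][2])
    for k in('stand','drum','clip_bar','notch','lock','lock_pad','reel','film_can','film_clip'):
        r=robot.regions_of(p,k)
        print(k,[(round(d['conf'],2),d['rect'],np.round(np.argwhere(d['mask']).mean(0)[::-1],1)) for d in r[:2]])
E
```

```text
{'t': np.float64(0.0), 'q': array([ 1.261,  0.131,  1.489,  0.   ,  1.523, -0.085]), 'dq': array([ 0.   , -0.001, -0.001, -0.   ,  0.   ,  0.   ]), 'joint_torque': array([ 0.0000e+00, -5.5983e+01, -4.9176e+01,  7.7000e-02,  3.5000e-02,
       -0.0000e+00]), 'tool_pos': array([0.134, 0.584, 0.232]), 'orientation': array([-3.520e-01, -3.121e+00,  3.000e-03]), 'force': array([-0.103,  0.134, -0.49 ]), 'wrist_torque': array([0.031, 0.06 , 0.015]), 'gripper_force': np.float64(0.0), 'opening': np.float64(0.093)}
scene [ 0.18926213 -0.41085257  0.75605005] [ 0.35763946  0.58226888 -0.7301075 ]
stand [(0.6, [254.1, 158.1, 379.8, 319.7], array([316.4, 245.7]))]
drum [(0.56, [263.8, 157.5, 378.5, 282.2], array([320.7, 221. ]))]
clip_bar [(0.81, [261.9, 160.6, 381.3, 280.9], array([321.8, 220.4]))]
notch [(0.57, [263.2, 156.1, 381.3, 283.8], array([320.5, 220.7]))]
lock [(0.79, [256.9, 184.2, 318.0, 233.0], array([288.1, 213.6]))]
lock_pad [(0.87, [256.4, 177.8, 317.9, 233.6], array([287.8, 213.3]))]
reel [(0.78, [277.4, 326.7, 318.0, 369.1], array([297.4, 347.4]))]
film_can [(0.58, [242.7, 215
[... 175 characters left out ...]
311007 -0.58235456]
stand [(0.95, [252.2, 171.5, 355.6, 311.5], array([300.1, 246.1]))]
drum [(0.97, [251.4, 171.5, 353.3, 274.8], array([302.6, 222.2]))]
clip_bar [(0.8, [255.7, 170.4, 350.8, 271.9], array([303.4, 222.7]))]
notch [(0.68, [257.4, 173.2, 354.9, 277.0], array([302.9, 222.2]))]
lock [(0.69, [253.9, 182.0, 284.8, 213.3], array([267.2, 198. ]))]
lock_pad [(0.68, [251.8, 176.8, 285.9, 212.1], array([268.3, 199. ]))]
reel [(0.7, [254.6, 310.9, 285.8, 354.5], array([269. , 332.9]))]
film_can [(0.55, [240.2, 224.4, 255.8, 252.7], array([248.7, 236.9]))]
film_clip [(0.75, [235.1, 281.2, 260.0, 297.8], array([248. , 290.6])), (0.49, [249.2, 170.4, 355.3, 312.3], array([300.2, 247. ]))]
```

View pics/scene0.png

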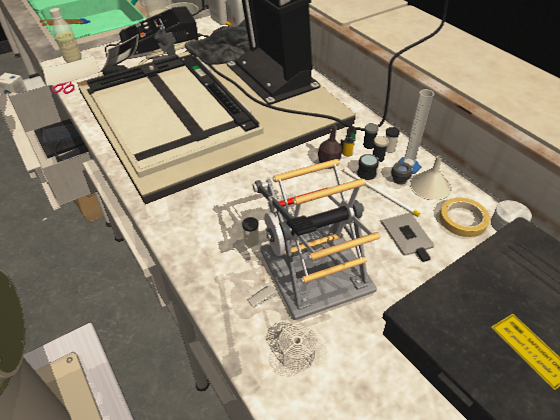

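View pics/side0.png

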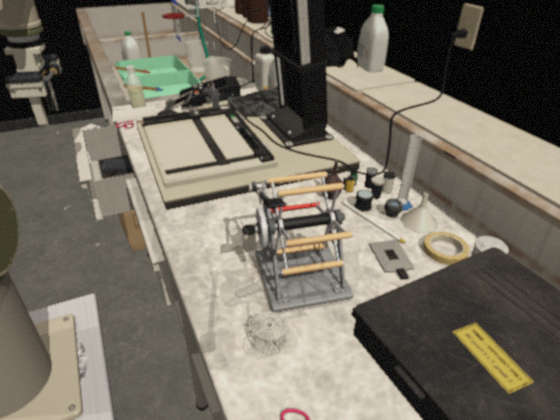

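The scene shows the drum at about (320,225), with the red bar on its far left side at about (300,198) and the reel at (292,345). The lever's dark arm is at about (285,210). I'll zoom in on both views.

```bash
python3 - <<'E'
import cv2,numpy as np
a=cv2.imread('pics/scene0.png')[150:325,235:390];b=cv2.imread('pics/side0.png')[150:325,225:380]
f=lambda x:cv2.resize(x[:, :],None,fx=2.58*1,fy=2.58,interpolation=cv2.INTER_CUBIC)
im=np.hstack([f(a),f(b)]);print(im.shape);cv2.imwrite('pics/z0.png',im)
E
```

```text
(452, 800, 3)
```

View pics/z0.png

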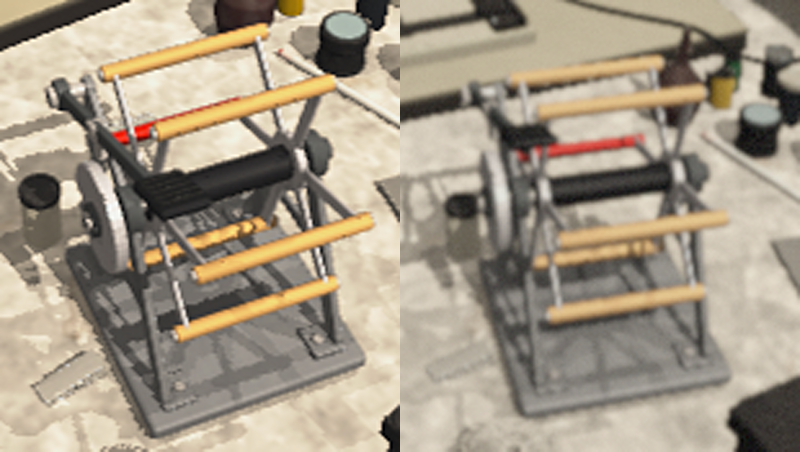

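```bash
cat >> h.py <<'E'
def bar(st,phi,k,x,r=.09):
    a=phi+k*np.pi/3; return pt(st,[x,-r*np.sin(a),.15+r*np.cos(a)])
def pt(st,v):
    c,s=np.cos(st[2]),np.sin(st[2]); return np.array([st[0]+c*v[0]-s*v[1],st[1]+s*v[0]+c*v[1],v[2]])
def pad(st,l):
    rr,a=np.hypot(.19,.012),np.arctan2(.012,.19)+l
    return pt(st,[-.087,.07-rr*np.cos(a),.2+rr*np.sin(a)])
E
python3 - <<'E'
from h import *
from scipy.optimize import least_squares
S=robot.read_camera('scene');D=robot.read_camera('side')
sc={1:[(105,73),(265,32)],2:[(158,131),(333,84)],3:[(197,273),(372,220)],4:[(180,333),(337,284)],5:[(135,260),(270,223)]}
sd={1:[(112,80),(262,62)],2:[(141,107),(303,92)],3:[(160,240),(327,217)],4:[(150,315),(303,293)],5:[(135,265),(258,245)],0:[(122,155),(242,138)]}
def f(p,full=False):
    st=p[:3];e=[]
    for cam,d,o,pp in((S,sc,(235,150),(182,195)),(D,sd,(225,150),(130,135))):
        for k,v in d.items():
            for uv,x in zip(v,(-.06,.06)): e.append(proj(cam,bar(st,p[3],k,x))[0]-np.array(uv)/2.58-o)
        e.append(proj(cam,pad(st,p[4]))[0]-np.array(pp)/2.58-o)
    return np.ravel(e)
for p0 in(-1.2,-1.8):
    r=least_squares(f,[.5,.0,0,p0,.3],loss='soft_l1');print(r.cost,np.round(r.x,4),np.rad2deg(r.x[2:]))
    st=r.x[:3]
print(np.round(f(r.x).reshape(-1,2),1).tolist())
for k in range(6): print(k,np.round(bar(st,r.x[3],k,0),3))
print('pad',pad(st,r.x[4]))
for k,h in(('reel',.022),('film_can',.028),('film_clip',.006)):
    for c in(S,D):
        m=robot.regions_of(c,k)[0]['mask'];o,d=ray(c,np.argwhere(m).mean(0)[::-1]);print(k,np.round(o+d*(h-o[2])/d[2],3))
E
```

```text
27.157843005571028 [ 0.5616  0.0217 -0.1996 -1.8616  0.3517] [ -11.43764885 -106.66013959   20.15375053]
27.15784300557075 [ 0.5616  0.0217 -0.1996 -1.8616  0.3517] [ -11.43764871 -106.66013963   20.15375058]
[[0.6, 0.5], [1.9, -0.7], [0.4, 0.3], [1.3, -1.0], [0.9, 1.0], [0.9, 0.0], [-0.1, 0.9], [0.9, -0.5], [-1.8, 2.4], [3.3, -1.2], [-2.2, 0.3], [-0.4, -0.7], [-0.6, -0.3], [-1.2, 1.2], [-0.2, -0.6], [-0.3, -0.4], [-0.2, -0.8], [-0.2, -0.7], [0.1, -1.7], [-4.6, -0.4], [2.2, -0.7], [-6.3, 0.5], [1.0, 0.2], [-1.1, -0.1]]
0 [0.579 0.106 0.124]
1 [0.575 0.086 0.212]
2 [0.558 0.001 0.238]
3 [ 0.545 -0.063  0.176]
4 [ 0.549 -0.042  0.088]
5 [0.566 0.042 0.062]
pad [ 0.45570265 -0.06318566  0.27672796]
reel [ 0.427 -0.1    0.022]
reel [ 0.429 -0.102  0.022]
film_can [0.496 0.166 0.028]
film_can [0.495 0.164 0.028]
film_clip [0.437 0.03  0.006]
film_clip [0.438 0.026 0.006]
```

The fit puts the stand at (0.562, 0.022) with yaw −11.4°, the red bar at about −107° (left) and the lever at about 0.35 rad. The tool axes are already almost in line with the stand: tool y is along stand y, and tool x along −x. I'll use closed fingers pointing straight down and push bar 1, then the red bar.

```bash
cat >> h.py <<'E'
ST=[.5616,.0217,-.1996]
def shift(tips,st=ST):
    "tool-frame shifts to bring fingertips to stand coords"
    s=robot.read_state();Rt=R.from_rotvec(s['orientation'])
    for v in np.atleast_2d(tips):
        d=Rt.inv().apply(pt(st,v)-Rt.apply([0,0,robot.tip_reach])-s['tool_pos']); print(v,'shift',np.round(d,4))
    e=Rt.as_matrix();print('t',s['t'],'tool y yaw deg',np.degrees(np.arctan2(-e[0,1],e[1,1])),'tilt',e[:,2].round(3),'F',np.round(s['force'],1))
E
python3 - <<'E'
from h import *
p=robot.read_camera('side');shift([[.025,.105,.31],[.025,.105,.2]])
for uv in((300,135),(265,165)): o,d=ray(p,uv);print(o+d*(.03-o[2])/d[2])
E
```

```text
[0.025 0.105 0.31 ] shift [-0.565  -0.3481 -0.0914]
[0.025 0.105 0.2  ] shift [-0.565  -0.3481  0.0186]
t 1.45 tool y yaw deg -12.878565091640958 tilt [-0.  0. -1.] F [ 0.1 -0.2  1.2]
[0.85135667 0.59414104 0.03      ]
[0.66231006 0.45355395 0.03      ]
```

```bash
python3 -m handwheel '[[1,0,0,-0.09,0,0,0],[1,0,0,-0.09,0,0,0],[1,-0.565,-0.348,-0.09,0,0,-0.008],[1,-0.565,-0.348,-0.09,0,0,-0.008],[1,-0.565,-0.348,-0.09,0,0,-0.008],[1,-0.565,-0.348,-0.09,0,0,-0.008],[1,-0.565,-0.348,-0.09,0,0,-0.008],[1,-0.565,-0.348,-0.09,0,0,-0.008],[1,-0.565,-0.348,-0.09,0,0,-0.008],[1,-0.565,-0.348,-0.09,0,0,-0.008],[1,-0.565,-0.348,-0.09,0,0,-0.008],[1,-0.565,-0.348,-0.09,0,0,-0.008],[1,-0.565,-0.348,-0.09,0,0,-0.008],[1,-0.565,-0.348,-0.09,0,0,-0.008],[1,-0.565,-0.348,-0.09,0,0,-0.008],[1,-0.565,-0.348,-0.09,0,0,-0.008],[1,-0.565,-0.348,-0.09,0,0,-0.008]]' 20
python3 - <<'E'
from h import *
shift([[.025,.105,.2],[.025,-.008,.2]])
w=robot.read_camera('wrist');s=robot.read_camera('side')
im=np.zeros((420,800,3),np.uint8);im[:,:560]=w['frame'];im[:360,560:]=cv2.resize(s['frame'][150:330,230:350],(240,360))
cv2.imwrite('pics/a1.png',im[:,:,::-1])
E
```

```text
t: 3.58
tool_pos: [0.6064, 0.1208, 0.3231]
orientation: [0.311, 3.126, 0.0]
force: [0.0, 0.6, -0.2]
opening: 0.0003
gripper_force: 0.0
[0.025 0.105 0.2  ] shift [-0.0006 -0.0011  0.1091]
[ 0.025 -0.008  0.2  ] shift [-0.0005 -0.1141  0.1091]
t 3.575 tool y yaw deg -11.347106168366308 tilt [ 0.001  0.    -1.   ] F [ 0.   0.6 -0.2]
```

View pics/a1.png

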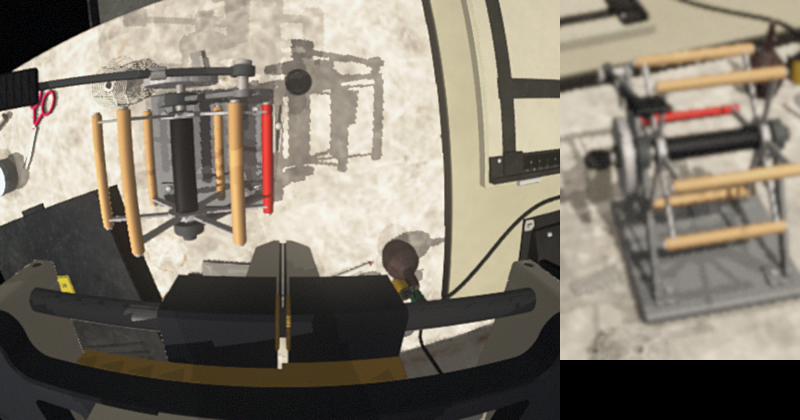

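The wrist view shows the bars vertical in the picture (front end at the top). Bar 1 runs (236,105)-(239,242), bar 2 (124,112)-(138,253), red (267,106)-(267,211). I'll check the fit against these.

```bash
cat >> h.py <<'E'
def wproj(w,s,X):
    T=np.array(w['T_tool_cam']);Rt=R.from_rotvec(s['orientation'])
    c=(Rt.inv().apply(np.atleast_2d(X)-s['tool_pos'])-T[:3,3])@T[:3,:3]
    rh=np.hypot(c[:,0],c[:,1]);th=np.arctan2(rh,c[:,2]);return np.c_[w['cx']+w['fx']*th*c[:,0]/rh,w['cy']+w['fy']*th*c[:,1]/rh]
E
python3 - <<'E'
from h import *
from scipy.optimize import least_squares
s=robot.read_state();w=robot.read_camera('wrist')
pk={1:[(236,105),(239,242)],2:[(124,112),(138,253)],3:[(98,116),(109,226)],0:[(267,106),(267,211)]}
def f(p,lock=None):
    return np.ravel([wproj(w,s,bar(p[:3],p[3],k,x))[0]-uv for k,v in pk.items() for uv,x in zip(v,(-.06,.06))])
p=ST+[-1.8616];print(f(p).reshape(-1,2).round(1).tolist())
r=least_squares(f,p,loss='soft_l1');print(r.x,r.cost,np.degrees(r.x[3]),f(r.x).reshape(-1,2).round(1).tolist())
E
```

```text
[[-3.7, -2.2], [-2.1, 0.1], [-2.9, -2.5], [-1.9, -1.7], [-3.4, -1.5], [-2.3, -0.4], [-2.9, -1.5], [-1.8, 1.1]]
[ 0.56350257  0.02409795 -0.20253905 -1.85665218] 4.78455229884904 -106.3783337454106 [[-0.6, -0.3], [0.4, 1.9], [-0.1, -1.2], [0.6, -0.2], [-1.0, -0.7], [-0.2, 0.5], [-0.1, -0.0], [0.5, 2.5]]
```

```bash
sed -i 's/^ST=.*/ST=[.5626,.0232,-.201]/' h.py
python3 -m handwheel '[[1,0,0,0.05,0,0,0],[1,0,0,0.09,0,0,0],[1,0,0,0.109,0,0,0],[1,0,0,0.109,0,0,0],[1,0,-0.01,0.109,0,0,0],[1,0,-0.018,0.109,0,0,0],[1,0,-0.026,0.109,0,0,0],[1,0,-0.034,0.109,0,0,0],[1,0,-0.042,0.109,0,0,0]]'
python3 - <<'E'
from h import *
shift([[.025,.105,.2],[.025,-.008,.2]])
E
```

```text
t: 4.85
tool_pos: [0.6037, 0.0836, 0.2227]
orientation: [0.306, 3.11, 0.016]
force: [4.0, 14.8, 13.9]
opening: 0.0004
gripper_force: 7.4
[0.025 0.105 0.2  ] shift [0.0034 0.0374 0.0091]
[ 0.025 -0.008  0.2  ] shift [ 0.0039 -0.0756  0.0077]
t 4.85 tool y yaw deg -11.232972595778916 tilt [ 0.017  0.009 -1.   ] F [ 4.  14.8 13.9]
```

```bash
python3 - <<'E'
from h import *
w=robot.read_camera('wrist');s=robot.read_camera('side');c=robot.read_camera('scene')
im=np.zeros((600,800,3),np.uint8);im[:420,:400]=w['frame'][:,80:480];im[:360,400:]=cv2.resize(s['frame'][110:290,200:400],(400,360));im[360:,400:]=cv2.resize(c['frame'][130:250,220:420],(400,240))
cv2.imwrite('pics/a2.png',im[:,:,::-1])
E
```

```text
(no output)
```

View pics/a2.png

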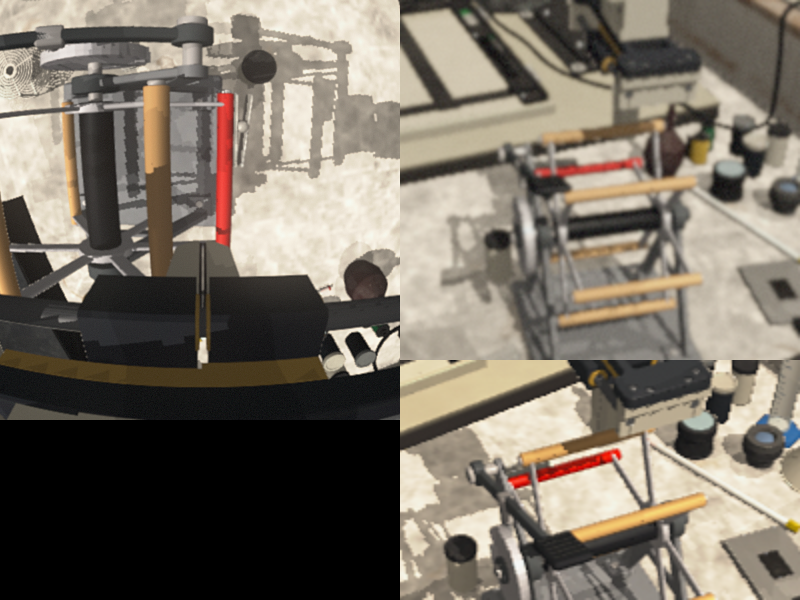

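The wrist crop shows bar 1 pushed right (front end about (155,88)) and red risen (front end about (227,95)). The 15 N sideways and 14 N upward look like friction wedging from the purely level push. I'll work out the drum angle and then follow the bar's arc instead.

```bash
python3 - <<'E'
from h import *
from scipy.optimize import least_squares
s=robot.read_state();w=robot.read_camera('wrist')
pk={1:(236,88),0:(307,95)}
f=lambda p:np.ravel([wproj(w,s,bar(ST,p[0],k,-.06))[0]-uv for k,uv in pk.items()])
r=least_squares(f,[-1.6]);phi=r.x[0];print(np.degrees(phi),f(r.x).round(1))
Rt=R.from_rotvec(s['orientation']);tip=Rt.apply([0,0,robot.tip_reach])+s['tool_pos']-np.array([*ST[:2],0])
c,si=np.cos(ST[2]),np.sin(ST[2]);print('tip stand',tip[0]*c+tip[1]*si,-tip[0]*si+tip[1]*c,tip[2]);print('bar1',bar([0,0,0],phi,1,0),s['force'])
E
```

```text
-88.23396122652798 [ 1.2  3.6 17.9  3.2]
tip stand 0.02590766184407232 0.06183006873565867 0.20321262970035006
bar1 [0.         0.04257658 0.22929209] [3.01113532 2.94651068 3.95300972]
```

```bash

python3 -m handwheel '[[1,0,-0.006,-0.004,0,0,0],[1,0,-0.012,-0.006,0,0,0],[1,0,-0.018,-0.008,0,0,0],[1,0,-0.024,-0.009,0,0,0],[1,0,-0.03,-0.01,0,0,0],[1,0,-0.036,-0.01,0,0,0],[1,0,-0.042,-0.01,0,0,0],[1,0,-0.048,-0.01,0,0,0],[1,0,-0.054,-0.009,0,0,0],[1,0,-0.06,-0.008,0,0,0],[1,0,-0.066,-0.006,0,0,0],[1,0,-0.072,-0.004,0,0,0],[1,0,-0.072,-0.004,0,0,0],[1,0,-0.072,-0.004,0,0,0]]'
python3 - <<'E'
from h import *
shift([[.025,.0,.2]])
s=robot.read_state();w=robot.read_camera('wrist');c=robot.read_camera('side')
im=np.zeros((420,800,3),np.uint8);im[:,:400]=w['frame'][:,80:480];im[:360,400:]=cv2.resize(c['frame'][110:290,200:400],(400,360))
cv2.imwrite('pics/a3.png',im[:,:,::-1])
E
```

```text
t: 6.8
tool_pos: [0.5841, 0.0078, 0.2174]
orientation: [-0.313, -3.125, 0.0]
force: [-0.2, -0.1, -0.2]
opening: 0.0007
gripper_force: 0.0
[0.025 0.    0.2  ] shift [-0.0008  0.0108  0.0034]
t 6.8 tool y yaw deg -11.45568224399836 tilt [-0.001 -0.    -1.   ] F [-0.2 -0.1 -0.2]
```

View pics/a3.png

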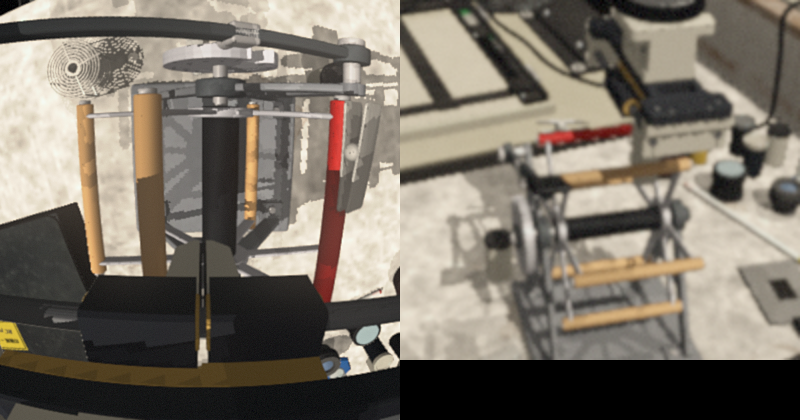

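Bar 1 is now past the top on the right (wrist, full frame (228,95)). Red has risen to (417,98) with its clip outside it, and bar 2 is at (164,103). Next I'll compute the drum angle.

```bash
cat >> h.py <<'E'
def ang(pk,g,x=-.06):
    from scipy.optimize import least_squares
    s=robot.read_state();w=robot.read_camera('wrist')
    f=lambda p:np.ravel([wproj(w,s,bar([*p[1:3],ST[2]],p[0],k,x))[0]-uv for k,uv in pk.items()]+[(p[1:]-ST[:2])*1000])
    r=least_squares(f,[g,*ST[:2]]);print('phi deg',np.degrees(r.x[0]),r.x[1:],f(r.x).round(1))
    print('red',bar([0,0,0],r.x[0],0,0))
E
python3 - <<'E'
from h import *
ang({0:(417,98),1:(228,95),2:(164,103)},-.8)
shift([[.025,.09,.32]])
E
```

```text
phi deg -37.857811853721024 [0.56180127 0.02337895] [ 2.6  2.3 -1.7 -1.8 -1.   0.4 -0.8  0.2]
red [0.         0.05523336 0.22105826]
[0.025 0.09  0.32 ] shift [-0.0009  0.1005 -0.1165]
t 6.95 tool y yaw deg -11.42977418359859 tilt [-0. -0. -1.] F [0.7 0.4 0.5]
```

```bash

python3 -m handwheel '[[1,0,0.008,-0.03,0,0,0],[1,0,0.008,-0.085,0,0,0],[1,0,0.05,-0.085,0,0,0],[1,0,0.101,-0.085,0,0,0],[1,0,0.101,-0.085,0,0,0],[1,0,0.101,-0.04,0,0,0],[1,0,0.101,0,0,0,0],[1,0,0.101,0,0,0,0],[1,0,0.093,0,0,0,0],[1,0,0.087,0,0,0,0],[1,0,0.081,-0.003,0,0,0],[1,0,0.075,-0.006,0,0,0],[1,0,0.069,-0.009,0,0,0],[1,0,0.063,-0.012,0,0,0],[1,0,0.057,-0.014,0,0,0],[1,0,0.051,-0.016,0,0,0],[1,0,0.045,-0.017,0,0,0],[1,0,0.045,-0.017,0,0,0]]'
python3 - <<'E'
from h import *
shift([[.025,.021,.218]])
s=robot.read_state();w=robot.read_camera('wrist');c=robot.read_camera('side')
im=np.zeros((420,800,3),np.uint8);im[:,:400]=w['frame'][:,80:480];im[:360,400:]=cv2.resize(c['frame'][110:290,200:400],(400,360))
cv2.imwrite('pics/a4.png',im[:,:,::-1])
E
```

```text
t: 9.2
tool_pos: [0.5928, 0.0513, 0.2342]
orientation: [-0.314, -3.125, 0.001]
force: [0.5, 0.2, -0.8]
opening: 0.0003
gripper_force: 0.0
[0.025 0.021 0.218] shift [-0.001  -0.0125  0.0022]
t 9.2 tool y yaw deg -11.48732635862689 tilt [-0.001 -0.001 -1.   ] F [ 0.5  0.2 -0.8]
```

View pics/a4.png

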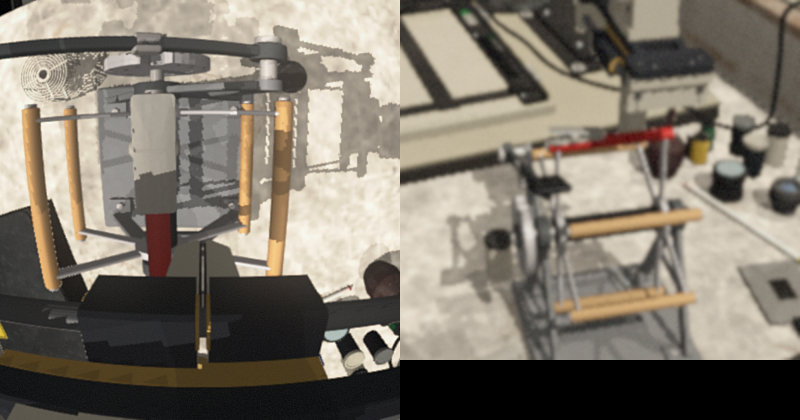

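Red is nearly on top: its clip shows at crop (153,130). Bars 1 and 5 are on the two sides, with their front ends at full-frame (110,105) and (364,102).

```bash
python3 - <<'E'
from h import *
ang({1:(110,105),5:(364,102),2:(149,108),4:(326,104)},-.05)
E
```

```text
phi deg -7.719219285460271 [0.5619269  0.02458333] [ 0.8  2.2 -0.9 -1.1 -0.1 -0.2 -0.3 -0.6 -0.7  1.4]
red [0.         0.01208867 0.23918444]
```

```bash

python3 -m handwheel '[[1,0,-0.004,0,0,0,0],[1,0,-0.008,0,0,0,0],[1,0,-0.0115,0,0,0,0],[1,0,-0.0115,0,0,0,0],[1,0,-0.0115,0,0,0,0],[1,0,0.005,0,0,0,0],[1,0,0.005,-0.05,0,0,0],[1,0,0.005,-0.1,0,0,0],[1,0,0.005,-0.1,0,0,0]]'
python3 - <<'E'
from h import *
shift([[-.087,-.11,.32],[-.087,-.115,.27],[-.087,-.12,.212]])
s=robot.read_state();w=robot.read_camera('wrist');c=robot.read_camera('side')
im=np.zeros((420,800,3),np.uint8);im[:,:400]=w['frame'][:,80:480];im[:360,400:]=cv2.resize(c['frame'][110:290,200:400],(400,360))
cv2.imwrite('pics/a5.png',im[:,:,::-1])
for l in(.3,.35,.4): print(l,wproj(w,s,pad(ST,l))[0]-[80,0],(proj(c,pad(ST,l))[0]-[200,110])*2+[400,0])
for a in(-5,0,5): print(a,[(wproj(w,s,bar(ST,np.radians(a),k,-.06))[0]-[80,0]).round(0) for k in(1,5)])
E
```

```text
t: 10.48
tool_pos: [0.5964, 0.0582, 0.3405]
orientation: [0.311, 3.117, 0.002]
force: [1.6, -0.4, -0.1]
opening: 0.0005
gripper_force: 0.0
[-0.087 -0.11   0.32 ] shift [ 0.1136 -0.1508  0.0052]
[-0.087 -0.115  0.27 ] shift [ 0.114  -0.1559  0.0552]
[-0.087 -0.12   0.212] shift [ 0.1146 -0.161   0.1132]
t 10.475 tool y yaw deg -11.396869009782781 tilt [ 0.009  0.    -1.   ] F [ 1.6 -0.4 -0.1]
0.3 [ 7.89573894 75.50454467] [549.78254095 195.50856868]
0.35 [ 5.52043487 74.15065767] [548.82629618 183.62941422]
0.4 [ 3.58965777 72.62512243] [547.73620547 171.56934778]
-5 [array([ 78., 105.]), array([246., 101.])]
0 [array([ 76., 105.]), array([243., 101.])]
5 [array([ 76., 105.]), array([239., 100.])]
```

View pics/a5.png

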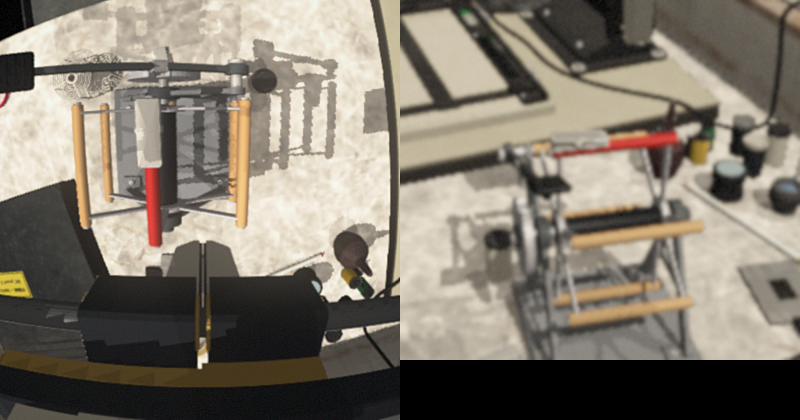

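Red is close to upright: its back end is at crop (154,243), bar 1's front at (78,105) and bar 5's at (246,101). The pad is at side (549,184), which matches a lever angle of 0.35. I'll check the angle using the red bar's ends.

```bash
python3 - <<'E'
from h import *
s=robot.read_state();w=robot.read_camera('wrist')
for a in(-10,-5,0,5): print(a,[(wproj(w,s,bar(ST,np.radians(a),k,x))[0]-[80,0]).round(0).tolist() for k,x in((0,.06),(1,.06),(5,.06),(2,-.06),(4,-.06))])
# stand yardstick: axle ends
print((wproj(w,s,[pt(ST,[.06,0,.15]),pt(ST,[-.06,0,.15])])-[80,0]).round(0).tolist())
E
```

```text
-10 [[173.0, 249.0], [89.0, 234.0], [246.0, 225.0], [94.0, 108.0], [226.0, 105.0]]
-5 [[163.0, 249.0], [87.0, 232.0], [244.0, 228.0], [99.0, 108.0], [231.0, 105.0]]
0 [[154.0, 249.0], [85.0, 229.0], [241.0, 230.0], [103.0, 108.0], [235.0, 105.0]]
5 [[145.0, 249.0], [84.0, 227.0], [237.0, 233.0], [108.0, 108.0], [238.0, 105.0]]
[[166.0, 216.0], [163.0, 104.0]]
```

The red bar's end at column 154 gives about 0°, so the drum is well within the tooth's catch. Next I'll move over the pad and press.

```bash

python3 -m handwheel '[[1,0.05,-0.07,0,0,0,0],[1,0.1,-0.13,0,0,0,0],[1,0.114,-0.154,0,0,0,0],[1,0.114,-0.154,0,0,0,0],[1,0.114,-0.154,0,0,0,0],[1,0.114,-0.154,0.02,0,0,0],[1,0.114,-0.154,0.03,0,0,0],[1,0.114,-0.154,0.04,0,0,0],[1,0.114,-0.155,0.048,0,0,0],[1,0.114,-0.156,0.056,0,0,0],[1,0.114,-0.157,0.064,0,0,0],[1,0.114,-0.158,0.07,0,0,0],[1,0.114,-0.158,0.076,0,0,0],[1,0.114,-0.159,0.082,0,0,0]]'
python3 - <<'E'
from h import *
shift([[-.087,-.12,.212]])
s=robot.read_state();w=robot.read_camera('wrist');c=robot.read_camera('side');d=robot.read_camera('scene')
im=np.zeros((600,800,3),np.uint8);im[:420,:400]=w['frame'][:,80:480];im[:360,400:]=cv2.resize(c['frame'][110:290,180:380],(400,360));im[360:,400:]=cv2.resize(d['frame'][130:250,200:400],(400,240))
cv2.imwrite('pics/a6.png',im[:,:,::-1])
E
```

```text
t: 12.38
tool_pos: [0.451, -0.0763, 0.2524]
orientation: [0.313, 3.126, -0.0]
force: [-0.7, -1.0, 2.0]
opening: 0.0004
gripper_force: 1.0
[-0.087 -0.12   0.212] shift [-0.0025 -0.0002  0.0264]
t 12.375 tool y yaw deg -11.441756078067119 tilt [ 0. -0. -1.] F [-0.7 -1.   2. ]
```

View pics/a6.png

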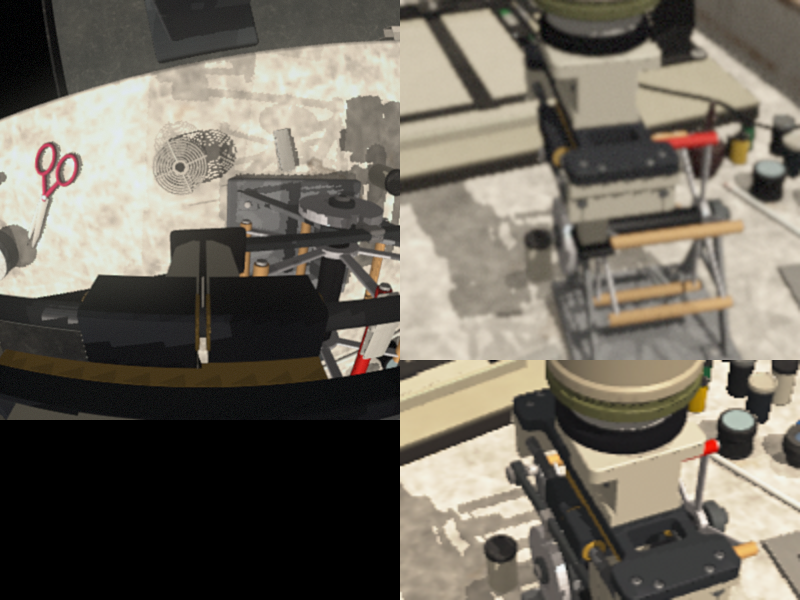

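The fingertip is on the pad and the lever is following it down at about 2 N. I'll carry on to the bottom.

```bash

python3 -m handwheel '[[1,-0.002,0,0.005,0,0,0],[1,-0.002,0,0.01,0,0,0],[1,-0.002,0,0.014,0,0,0],[1,-0.002,0,0.018,0,0,0],[1,-0.002,0,0.022,0,0,0],[1,-0.002,0,0.025,0,0,0],[1,-0.002,0,0.027,0,0,0],[1,-0.002,0,0.027,0,0,0],[1,-0.002,0,0.027,0,0,0]]'
```

```text
t: 13.65
tool_pos: [0.4529, -0.0767, 0.226]
orientation: [0.313, 3.126, -0.0]
force: [-1.9, -1.1, 4.4]
opening: 0.0005
gripper_force: 2.7
```

```bash

python3 -m handwheel '[[1,0,0,0.002,0,0,0],[1,0,0,0.003,0,0,0],[1,0,0,0.003,0,0,0]]'
```

```text
t: 14.02
tool_pos: [0.4533, -0.0768, 0.2253]
orientation: [0.313, 3.124, -0.001]
force: [-8.7, 0.2, 20.9]
opening: 0.0006
gripper_force: 10.2
```

The force rose to 21 N at tip z = 0.2115, which is the lever's bottom stop. A stop on the disc's rim would have come about 19 mm higher. Now I'll back off and check.

```bash

python3 -m handwheel '[[1,0,0,-0.004,0,0,0],[1,0,0,-0.02,0,0,0],[1,0,0,-0.08,0,0,0],[1,0,0,-0.14,0,0,0],[1,0.06,0,-0.14,0,0,0],[1,0.06,0.05,-0.14,0,0,0],[1,0.06,0.05,-0.14,0,0,0]]'
python3 - <<'E'
from h import *
s=robot.read_state();w=robot.read_camera('wrist');c=robot.read_camera('side');d=robot.read_camera('scene')
im=np.zeros((600,800,3),np.uint8);im[:420,:400]=w['frame'][:,80:480];im[:360,400:]=cv2.resize(c['frame'][110:290,180:380],(400,360));im[360:,400:]=cv2.resize(d['frame'][140:260,200:400],(400,240))
cv2.imwrite('pics/a7.png',im[:,:,::-1])
for l in(0,.1,.2): print(l,wproj(w,s,pad(ST,l))[0]-[80,0],(proj(c,pad(ST,l))[0]-[180,110])*2+[400,0],(proj(d,pad(ST,l))[0]-[200,140])*2+[400,360])
for a in(-5,0,5): print(a,[(wproj(w,s,bar(ST,np.radians(a),k,x))[0]-[80,0]).round(0).tolist() for k,x in((0,.06),(0,-.06),(1,-.06),(5,-.06),(1,.06),(5,.06))])
for k,h in(('reel',.022),('film_can',.028),('film_clip',.006)):
    for q in(c,d):
        r=robot.regions_of(q,k)
        if r: o,v=ray(q,np.argwhere(r[0]['mask']).mean(0)[::-1]);print(k,np.round(o+v*(h-o[2])/v[2],3))
E
```

```text
t: 14.9
tool_pos: [0.4039, -0.0135, 0.3636]
orientation: [0.307, 3.125, 0.001]
force: [0.0, -0.5, -0.1]
opening: 0.0003
gripper_force: 0.0
0 [151.29347578 249.16157777] [592.61017648 260.27182541] [611.89767522 605.27036895]
0.1 [150.68092649 257.10738863] [592.22437415 240.21669528] [611.74251676 586.56303523]
0.2 [152.06498139 265.84627977] [591.28265947 218.51871742] [610.47114151 565.52456042]
-5 [[265.0, 370.0], [277.0, 285.0], [196.0, 268.0], [328.0, 260.0], [197.0, 350.0], [312.0, 339.0]]
0 [[259.0, 370.0], [270.0, 285.0], [193.0, 265.0], [327.0, 263.0], [194.0, 347.0], [311.0, 342.0]]
5 [[252.0, 370.0], [262.0, 285.0], [190.0, 263.0], [326.0, 266.0], [191.0, 344.0], [310.0, 346.0]]
reel [ 0.429 -0.103  0.022]
reel [ 0.43  -0.098  0.022]
film_can [0.495 0.163 0.028]
film_can [0.498 0.165 0.028]
film_clip [0.439 0.026 0.006]
film_clip [0.439 0.03  0.006]
```

View pics/a7.png

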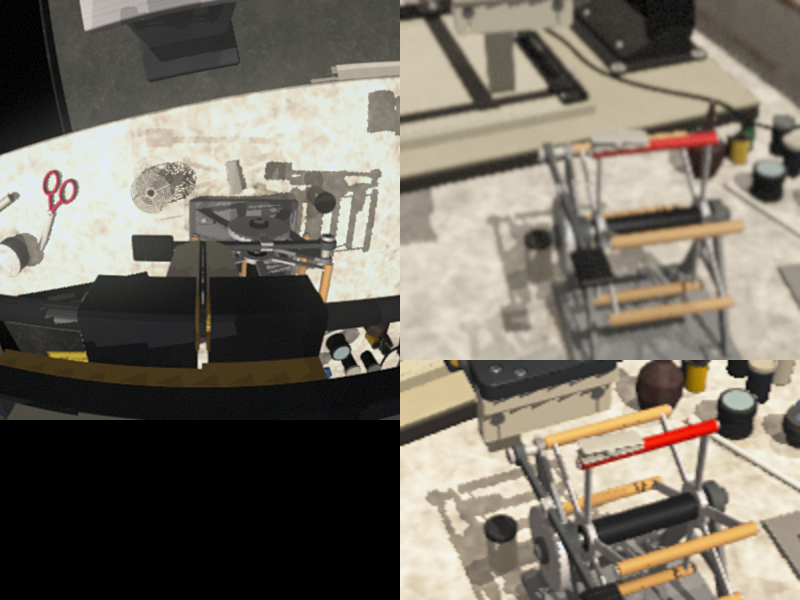

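The side view puts the pad at (592,262), which matches lock = 0. The red bar is on top, and the reel, film can and loose clip are where they were. The gripper is clear of everything.

```bash
python3 -c "
from plant import robot
print(robot.close_job())"
```

```text
the job is handed in; nothing more can be done
None
```

I turned the drum until the red clip bar stood straight up, pressed the lock lever fully down so its tooth is in the notch, left the reel, film can and loose clip where they were, and handed the job in at about 15 s.

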